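# Load the tool magazine in job order

## Task

Move the four tool holders from the grey set-up rack into the black pockets of the tool magazine, in the order the job calls them: the touch probe goes in the pocket next to the tool-length setter, then the face mill, then the end mill, and the drill in the pocket farthest from the setter. Lower each one gently until its flange sits flat on the pocket, do not drop it in, and do not bump the setter; let go of everything at the end.

Things in the scene. Friction and masses are not known exactly. Their poses are not given: they have to be found in the camera images.
- probe: Touch probe: 40 mm drum with a dark band, 31-65 mm above the origin (grip it 47 up), neck below it 26 mm; above, a thin white stylus with a ball, tip 92 up. Flange 46 mm, 22 thick; below it a taper 32 to 18 mm and a 13 mm stud, ending 58 down. Origin: axis, flange UNDERSIDE, z up. Starts upright in the set-up rack, flange on its top 72 mm above the bench, any of 4 places. Yaw free. 0.4-0.9 kg.
- face_mill: Face mill: fat flat-topped cutter 50 mm wide, 34-64 mm above the origin (grip it 48 up), five notches with inserts in its top rim, neck below it 34 mm. Flange 46 mm, 22 thick; below it a taper 32 to 18 mm and a 13 mm stud, ending 58 down. Origin: axis, flange UNDERSIDE, z up. Starts upright in the set-up rack, flange on its top 72 mm above the bench, any of 4 places. Yaw free. 0.4-0.9 kg.
- end_mill: End mill: dark 34 mm slotted nut, 34-60 mm above the origin (grip it 47 up), neck below it 28 mm; above, a 16 mm fluted cutter, tip 92 up. Flange 46 mm, 22 thick; below it a taper 32 to 18 mm and a 13 mm stud, ending 58 down. Origin: axis, flange UNDERSIDE, z up. Starts upright in the set-up rack, flange on its top 72 mm above the bench, any of 4 places. Yaw free. 0.4-0.9 kg.
- drill: Drill: slim plain barrel 28 mm wide, 22-59 mm above the origin (grip it 46 up), dark tapered nose, 8 mm twist drill, tip 94 up. Flange 46 mm, 22 thick; below it a taper 32 to 18 mm and a 13 mm stud, ending 58 down. Origin: axis, flange UNDERSIDE, z up. Starts upright in the set-up rack, flange on its top 72 mm above the bench, any of 4 places. Yaw free. 0.4-0.9 kg.
- pocket_a: One of four identical black plastic magazine pockets, a 62 mm square block with a straight 34 mm bore, in one straight row 70 mm apart, fixed; which letter stands where changes. Origin: centre of the bore's mouth, on the block's top face, 72 mm above the bench, z up. A holder's flange rests on that face: home when its origin lies on this point.
- pocket_b: One of four identical black plastic magazine pockets, a 62 mm square block with a straight 34 mm bore, in one straight row 70 mm apart, fixed; which letter stands where changes. Origin: centre of the bore's mouth, on the block's top face, 72 mm above the bench, z up. A holder's flange rests on that face: home when its origin lies on this point.
- pocket_c: One of four identical black plastic magazine pockets, a 62 mm square block with a straight 34 mm bore, in one straight row 70 mm apart, fixed; which letter stands where changes. Origin: centre of the bore's mouth, on the block's top face, 72 mm above the bench, z up. A holder's flange rests on that face: home when its origin lies on this point.
- pocket_d: One of four identical black plastic magazine pockets, a 62 mm square block with a straight 34 mm bore, in one straight row 70 mm apart, fixed; which letter stands where changes. Origin: centre of the bore's mouth, on the block's top face, 72 mm above the bench, z up. A holder's flange rests on that face: home when its origin lies on this point.
- setter: Tool-length setter, fixed in line with the pockets at either end of their row (the other end has a grey block with copper nozzles, 68 mm high): 50 mm square aluminium block, polished round pad on top 65 mm above the bench. Origin under its centre, 10 mm above the bench; pocket centres 72, 142, 212, 282 mm away. Magazine and rack lie 0.2 m apart, either one nearer, rows along y within 0.14 rad.

How it is judged:
At the end, for the whole second after the job is handed in: All four holders sit upright (within 0.06 rad), released and at rest, each with its origin within 6 mm of the mouth centre of a magazine pocket, in this order from the tool-length setter: touch probe (72 mm from it), face mill (142 mm), end mill (212 mm), drill (282 mm), each within 15 mm ((distance between probe and pocket_a below 0.006 m or distance between probe and pocket_b below 0.006 m or distance between probe and pocket_c below 0.006 m or distance between probe and pocket_d below 0.006 m) and horizontal distance between probe and setter between 0.057 and 0.087 m and angle between each of probe, face_mill, end_mill, drill's own z axis and vertical below 0.06 rad and linear speed of each of probe, face_mill, end_mill, drill below 0.01 m/s and angular speed of each of probe, face_mill, end_mill, drill below 0.1 rad/s and contact force between each of probe, face_mill, end_mill, drill and the fingers below 0.1 N and (distance between face_mill and pocket_a below 0.006 m or distance between face_mill and pocket_b below 0.006 m or distance between face_mill and pocket_c below 0.006 m or distance between face_mill and pocket_d below 0.006 m) and horizontal distance between face_mill and setter between 0.127 and 0.157 m and (distance between end_mill and pocket_a below 0.006 m or distance between end_mill and pocket_b below 0.006 m or distance between end_mill and pocket_c below 0.006 m or distance between end_mill and pocket_d below 0.006 m) and horizontal distance between end_mill and setter between 0.197 and 0.227 m and (distance between drill and pocket_a below 0.006 m or distance between drill and pocket_b below 0.006 m or distance between drill and pocket_c below 0.006 m or distance between drill and pocket_d below 0.006 m) and horizontal distance between drill and setter between 0.267 and 0.297 m).
It fails at once if the tool-length setter is bumped (more than 3 N) (contact force between anything else and setter above 3 N).
It fails at once if a holder is dropped or driven in: faster than 0.5 m/s within 20 mm of its seat's height ((height (world z) of probe below 0.092 m and linear speed of probe above 0.5 m/s) or (height (world z) of face_mill below 0.092 m and linear speed of face_mill above 0.5 m/s) or (height (world z) of end_mill below 0.092 m and linear speed of end_mill above 0.5 m/s) or (height (world z) of drill below 0.092 m and linear speed of drill above 0.5 m/s)).
It also fails if it takes over 106 s, if anything falls off the work surface, if the arm or the gripper's body presses on something with over 40 N, if the wrist force passes 120 N, or if a joint passes its speed limit or range.

## Robot

A 6-joint arm with a two-finger parallel gripper is mounted at the origin on the work surface. World frame = base frame: x ahead of the robot, y to its left, z up, the work surface at z = 0. Lengths are in m, angles in rad, forces in N, time in s.
With the tool pointing down it reaches from about 0.25 to 0.85 m from the base axis. Payload 12.5 kg.
Tool frame: the origin (TCP) lies on the centre line of the jaws, within the pads' length; the fingertips stand 11 mm ahead of it and the grasp point (between the pads) lies 8 mm behind it (tcp_to_tips is the distance from the TCP to the fingertips, in m); z points along the fingers, y is the line along which they close (so a half turn about z gives the same grasp; the last joint's range is limited). The gripper opens to 93 mm and grips with 3 to 60 N. Pads are 15 mm wide; open, the fingers measure 128 mm over their backs; the gripper's body (75 mm by 188 mm) begins 65 mm behind the grasp point.
Start: joints at [-1.333, 0.351, 1.652, -0, 1.139, -0.085], TCP at [0.174, -0.522, 0.23] pointing down, gripper open.
Joint ranges: [-2.75, 2.75], [-0.79, 2.1], [0.01, 2.65], [-1.57, 4.71], [0.07, 3.14], [-2.87, 2.87]. Speed limits (rad/s): [2.22, 2.22, 2.79, 3.14, 3.14, 3.14].

## Interface

Orientations are given as a unit quaternion [x, y, z, w].
In Python, from cell import * gives the robot as it stands. Calls block until the motion is done:
- goto(position, orientation): joint-space move of the TCP to a pose.
- movel(position, rate=0.15, ori=None, force_limit=None): straight line of the TCP; ori=None keeps the orientation; rate is the mean speed in m/s. With force_limit (N) it stops when the force on the tool has changed by that much, and returns True; else False.
- set_joints(angles): joint-space move.
- set_gripper(opening, force=None): opening from 0.0 (shut) to 1.0 (fully open); force is the grip in N (None keeps the last); returns when the fingers have stopped.
- wait(seconds).
- inverse_kinematics(position, orientation): joint angles nearest the present ones, or None.
- snapshot(name): name is "scene" or "top" or "wrist"; returns the picture (384x512x3 uint8, red, green, blue); there is no depth.
- camera_model(name): a dict with "fx", "fy", "cx", "cy" (pixels), "xyz" and "attitude" of the camera in the world; the wrist camera has in their place "tool_from_camera" (4x4, takes a point from camera to tool coordinates, whose origin is the TCP and whose axes are the flange's). Camera axes: x right, y down, z forward; pixel columns grow to the right and rows downward; lengths in m; the calibration is good to about 2 mm. A picture is of the moment at which its call begins: read the wrist's pose just before it. camera_model takes no time and is no camera call.
A pose or a line that the arm cannot do raises Unreachable and nothing moves.
- job_done(): hands the job in; it is judged then, once.
Readings, each from a call of its own:
- current_t(): time.
- current_joint_pos(): joint angles.
- current_joint_vel(): joint speeds.
- current_effort(): joint torques, N m.
- current_tcp_pos(): TCP position.
- current_tcp_rot(): TCP orientation.
- current_force(): force on the tool from outside, world axes, zero at the start.
- current_wrist_torque(): the same for the moment, N m.
- current_finger_gap(): opening from 0.0 (shut) to 1.0 (fully open).
- current_grip_force(): force on a finger pad.
Only numpy, scipy, OpenCV 4.12 (cv2) and the standard library are available. Lean on these libraries where they do the work, as an engineer would, in place of code of your own. Each camera call takes 0.05 s, during which the arm holds its last target. There are 200 camera calls.

## Working session

There is one attempt and no reset: what is moved stays moved. The work goes in short steps, each a Python script; the robot and the scene stay as the last script left them, time stands still between calls to the robot, and variables do not carry over. Pictures are saved under pics/ and viewed, at most 14 in all, crops included, and the job is handed in when it is done.

```bash
mkdir -p pics; ls; python3 - <<'E'
from cell import *
import cv2
for n in ("top","scene"):
    cv2.imwrite(f"pics/{n}0.png",snapshot(n)[:,:,::-1]); print(n,camera_model(n))
print(camera_model("wrist"),current_tcp_pos(),current_tcp_rot(),current_t())
E
```

```text
pics
top {'fx': 436.96133621555805, 'fy': 436.96133621555805, 'cx': 255.68481363997498, 'cy': 193.7612413158178, 'xyz': array([0.44825007, 0.0097387 , 0.83482034]), 'attitude': array([ 0.71194097, -0.69968614,  0.04106123, -0.04351247])}
scene {'fx': 356.80396809521767, 'fy': 356.80396809521767, 'cx': 254.5177643447345, 'cy': 197.8575307706156, 'xyz': array([ 0.83715135, -0.50395025,  0.45625176]), 'attitude': array([ 0.84944372,  0.20593936, -0.12826547, -0.46859611])}
{'fx': 310.9985143213168, 'fy': 310.9985143213168, 'cx': 256.6105425367019, 'cy': 188.9665549563885, 'tool_from_camera': array([[ 5.26148346e-05, -9.70375376e-01, -2.41602206e-01,
         6.55915492e-02],
       [ 9.99999984e-01,  9.51380649e-06,  1.79563220e-04,
         8.79343693e-05],
       [-1.71945171e-04, -2.41602212e-01,  9.70375361e-01,
        -1.54666003e-01],
       [ 0.00000000e+00,  0.00000000e+00,  0.00000000e+00,
         1.00000000e+00]])} [ 0.17441075 -0.52131125  0.22917993] [ 9.87002485e-01  1.60704223e-01 -5.61517455e-05 -4.94240630e-04] 0.1
```

```bash
python3 -c "
import cv2
cv2.imwrite('pics/top1.png',cv2.resize(cv2.imread('pics/top0.png'),(800,600),interpolation=cv2.INTER_CUBIC))"
```

```text
(no output)
```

View pics/top1.png

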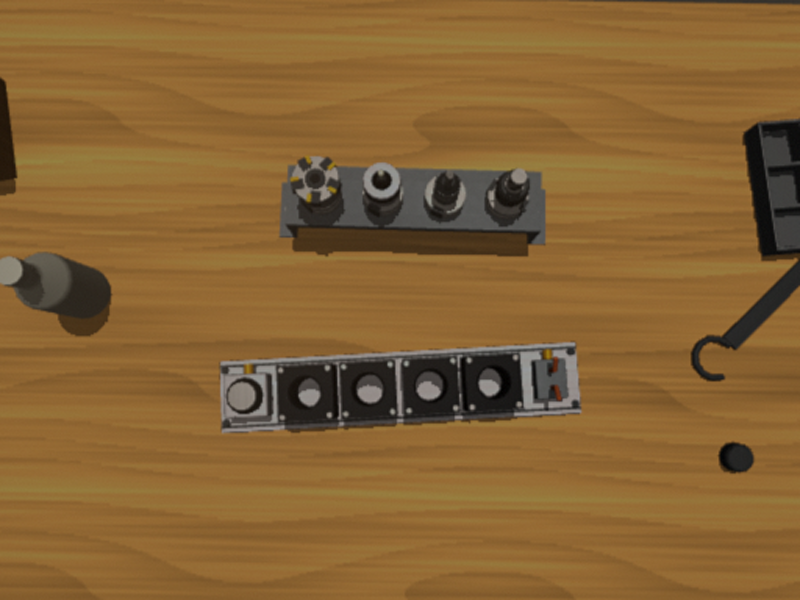

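View pics/scene0.png

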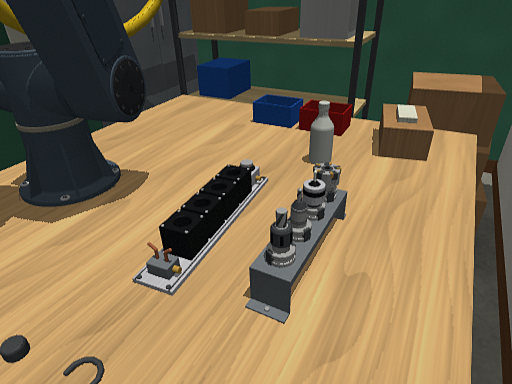

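The top view shows, from left (y+), face mill (315,180), probe (382,182), drill (446,190) and end mill (510,190). The setter is at the left end (243,395), with pocket bores at about (308,392), (370,388), (431,384) and (491,382). The magazine is nearer the robot.

```bash
cat > h.py <<'E'
from cell import *
import numpy as np, cv2
from scipy.spatial.transform import Rotation as R
def cam(name):
    m=camera_model(name)
    if name=="wrist":
        T=np.eye(4);T[:3,:3]=R.from_quat(current_tcp_rot()).as_matrix();T[:3,3]=current_tcp_pos()
        T=T@m["tool_from_camera"]; return m,T[:3,:3],T[:3,3]
    return m,R.from_quat(m["attitude"]).as_matrix(),np.array(m["xyz"])
def p2w(c,uv,z):
    m,A,o=c
    d=A@np.array([(uv[0]-m["cx"])/m["fx"],(uv[1]-m["cy"])/m["fy"],1]); return o+d*(z-o[2])/d[2]
def w2p(c,p):
    m,A,o=c; q=A.T@(np.array(p)-o); return np.array([m["fx"]*q[0]/q[2]+m["cx"],m["fy"]*q[1]/q[2]+m["cy"]])
def down(a):  # tool pointing down, tool y (closing) along world angle a
    y=np.array([np.cos(a),np.sin(a),0]);z=np.array([0,0,-1.]);x=np.cross(y,z)
    return R.from_matrix(np.c_[x,y,z]).as_quat()
E
python3 - <<'E'
from h import *
c=cam("top"); k=.64
for n,u,v,z in [("p1",308,392,.072),("p2",370,388,.072),("p3",431,384,.072),("p4",492,382,.072),("setter",243,395,.065),
  ("face",315,179,.136),("probe drum",382,182,.137),("end tip",518,176,.164),("rackL",289,200,.072),("rackR",543,205,.072)]:
    print(n,p2w(c,(u*k,v*k),z).round(4))
for a in(0,np.pi):
  for y in(.06,-.06):
    print(a,y,inverse_kinematics([.47,y,.21],down(a)))
E
```

```text
p1 [0.4386 0.1128 0.072 ]
p2 [0.4442 0.0442 0.072 ]
p3 [ 0.4498 -0.0233  0.072 ]
p4 [ 0.4532 -0.091   0.072 ]
setter [0.4339 0.1864 0.065 ]
face [0.6621 0.1043 0.136 ]
probe drum [0.6597 0.0336 0.137 ]
end tip [ 0.6601 -0.1048  0.164 ]
rackL [0.6564 0.142  0.072 ]
rackR [ 0.6554 -0.149   0.072 ]
0 0.06 [ 2.86748535e-02  2.36119407e-01  1.86323066e+00 -4.44089210e-16
  1.04224258e+00  2.86748535e-02]
0 -0.06 [-2.25270726e-01  2.36119407e-01  1.86323066e+00 -4.44089210e-16
  1.04224258e+00 -2.25270726e-01]
3.141592653589793 0.06 None
3.141592653589793 -0.06 None
```

```bash
python3 - <<'E'
from h import *
import pickle
goto([.55,-.07,.235],down(0)); out=[]
for i,y in enumerate((-.07,.07)):
    if i: movel([.55,y,.235],rate=.2)
    wait(.3)
    c=cam("wrist"); im=snapshot("wrist"); out.append((c,im))
    cv2.imwrite(f"pics/w{i}.png",cv2.resize(im[:,:,::-1],(800,600),interpolation=cv2.INTER_CUBIC))
pickle.dump(out,open("w.pkl","wb")); print(current_t(),current_tcp_pos())
E
```

```text
3.7583 [0.55004971 0.0695081  0.23499731]
```

View pics/w0.png

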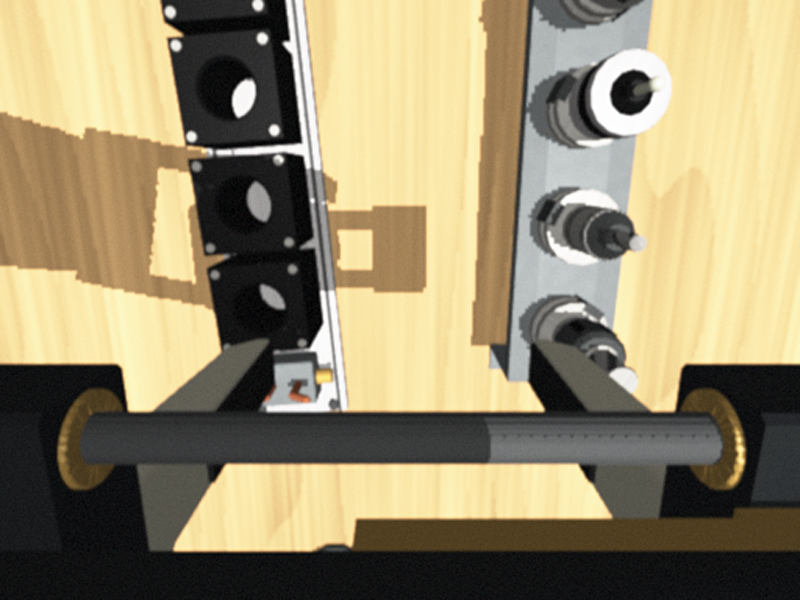

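View pics/w1.png

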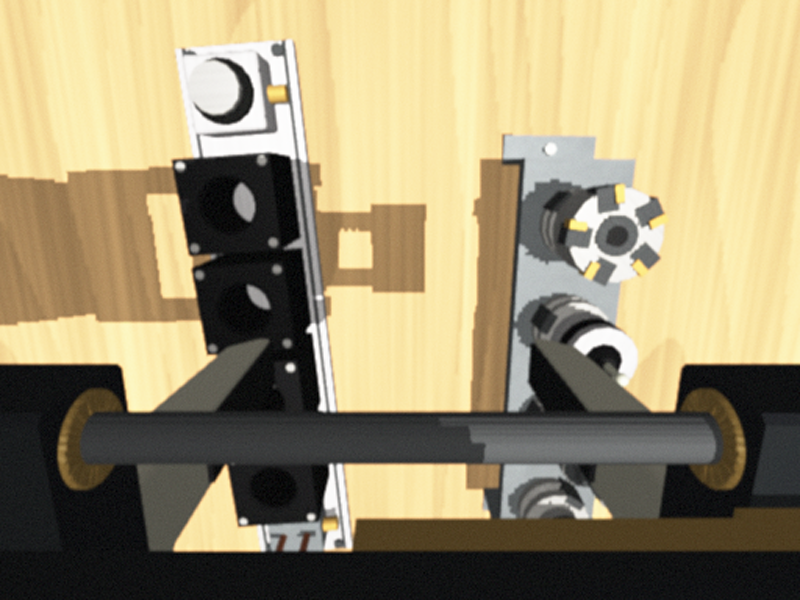

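w0 shows pockets 2–4 with screw corners at x≈176–302, plus the probe drum (629,93), drill tip (638,242) and end-mill tip (624,378). w1 shows the setter (222,88), pockets 1–2 and the face mill top (617,236). I'll refine the screw centres and fit the row.

```bash
cat > m.py <<'E'
from h import *
import pickle
out=pickle.load(open("w.pkl","rb")); k=.64
def blob(im,u,v,r=6):
    g=cv2.cvtColor(im,cv2.COLOR_RGB2GRAY).astype(float); u,v=int(round(u)),int(round(v))
    w=g[v-r:v+r+1,u-r:u+r+1]; t=(w.max()+np.median(w))/2
    n,l,s,ce=cv2.connectedComponentsWithStats((w>t).astype(np.uint8))
    j=1+np.argmin(np.linalg.norm(ce[1:]-r,axis=1)); m=(l==j)*(w-t)
    return np.array([(m*np.arange(2*r+1)).sum(),(m*np.arange(2*r+1)[:,None]).sum()])/m.sum()+[u-r,v-r]
S=[(1,1,[(180,167),(262,159),(273,243),(194,248)]),(1,2,[(199,273),(276,266),(286,344),(213,347)]),
(0,2,[(176,45),(262,39),(274,130),(191,135)]),(0,3,[(195,166),(279,159),(289,242),(210,248)]),(0,4,[(215,275),(292,268),(302,342),(228,347)])]
P=[]
for i,n,q in S:
    c,im=out[i]; w=np.array([p2w(c,blob(im,u*k,v*k),.072) for u,v in q])
    print(n,w.mean(0).round(4),np.linalg.norm(w-np.roll(w,1,0),axis=1).round(4)); P.append((n,w.mean(0)))
for n,i,u,v,z in [("face",1,617,236,.136),("face hole",1,617,236,.136),("probe",0,629,93,.137),("drill",0,638,242,.166),("end",0,624,378,.164),("setter pad",1,222,88,.065),("probe1",1,603,355,.137)]:
    print(n,p2w(out[i][0],(u*k,v*k),z).round(4))
# row fit with 70 mm spacing
from scipy.optimize import least_squares
f=lambda s:np.concatenate([w[:2]-s[:2]-(n-2.5)*.07*np.array([np.sin(s[2]),-np.cos(s[2])]) for n,w in P])
r=least_squares(f,[.45,0,0]); print(r.x,r.fun.reshape(-1,2).round(4))
E
python3 m.py
```

```text
1 [0.4358 0.1166 0.072 ] [0.0553 0.0521 0.054  0.0578]
2 [0.4397 0.0461 0.072 ] [0.0552 0.0579 0.052  0.0567]
2 [0.4422 0.0468 0.072 ] [0.052  0.052  0.0521 0.052 ]
3 [ 0.446 -0.024  0.072] [0.048  0.0595 0.0529 0.052 ]
4 [ 0.4525 -0.0941  0.072 ] [0.0527 0.052  0.0571 0.063 ]
face [0.6621 0.1041 0.136 ]
face hole [0.6621 0.1041 0.136 ]
probe [0.6598 0.034  0.137 ]
drill [ 0.6585 -0.0346  0.166 ]
end [ 0.6605 -0.1031  0.164 ]
setter pad [0.438  0.1877 0.065 ]
probe1 [0.6609 0.0384 0.137 ]
[0.44378815 0.01131801 0.07834888] [[ 0.0002  0.0006]
 [-0.0013 -0.0001]
 [ 0.0012  0.0006]
 [-0.0005 -0.0004]
 [ 0.0005 -0.0007]]
```

```bash
cat >> m.py <<'E'
print("robust")
off=np.array([(.026,.0),(0,0)])
D=[]
for i,n,q in S:
    c,im=out[i]
    for (u,v),(a,b) in zip(q,[(-1,1),(1,1),(1,-1),(-1,-1)]): D.append((i,n,a*.026,b*.026,p2w(c,blob(im,u*k,v*k),.072)[:2]))
def f(s):
    e=np.array([np.cos(s[2]),np.sin(s[2])]);g=np.array([-e[1],e[0]])
    return np.concatenate([w-s[:2]-a*e-(b-(n-2.5)*.07)*g for i,n,a,b,w in D])
r=least_squares(f,[.45,0,.078],loss="cauchy",f_scale=.0007); s=r.x; print(s)
res=f(s).reshape(-1,2); print([(d[0],d[1],*(x*1000).round(1)) for d,x in zip(D,res)])
e=np.array([np.cos(s[2]),np.sin(s[2])]);g=np.array([-e[1],e[0]])
pk=[s[:2]-(n-2.5)*.07*g for n in(1,2,3,4)]; print(np.round(pk,4),"setter",(s[:2]+(1.5*.07+.072)*g).round(4))
H=np.array([[.6621,.1041],[.6598,.034],[.6585,-.0346],[.6605,-.1031]])
fit=np.polyfit(H[:,1],H[:,0],1);print("rack yaw",-np.arctan(fit[0]))
E
python3 m.py | sed -n '/robust/,$p'
```

```text
robust
[0.44481529 0.01193524 0.07296687]
[(1, 1, np.float64(0.1), np.float64(0.6)), (1, 1, np.float64(0.1), np.float64(2.1)), (1, 1, np.float64(-0.0), np.float64(0.1)), (1, 1, np.float64(-5.6), np.float64(-2.8)), (1, 2, np.float64(-5.8), np.float64(0.1)), (1, 2, np.float64(0.1), np.float64(-0.0)), (1, 2, np.float64(-0.0), np.float64(-0.0)), (1, 2, np.float64(-4.5), np.float64(-3.0)), (0, 2, np.float64(-0.1), np.float64(-0.0)), (0, 2, np.float64(-0.1), np.float64(-0.0)), (0, 2, np.float64(-0.0), np.float64(-0.1)), (0, 2, np.float64(0.0), np.float64(-0.0)), (0, 3, np.float64(-6.1), np.float64(-4.9)), (0, 3, np.float64(0.7), np.float64(1.0)), (0, 3, np.float64(-0.1), np.float64(0.0)), (0, 3, np.float64(-0.1), np.float64(-0.1)), (0, 4, np.float64(0.0), np.float64(0.0)), (0, 4, np.float64(0.0), np.float64(0.0)), (0, 4, np.float64(5.6), np.float64(-4.4)), (0, 4, np.float64(-5.6), np.float64(-0.8))]
[[ 0.4372  0.1167]
 [ 0.4423  0.0468]
 [ 0.4474 -0.023 ]
 [ 0.4525 -0.0928]] setter [0.4319 0.1885]
rack yaw -0.008902959372478526
```

```bash
cat > job.py <<'E'
from h import *
RY,MY=-.009,.073
PK={1:(.4372,.1167),2:(.4423,.0468),3:(.4474,-.023),4:(.4525,-.0928)}
HD={"probe":((.6601,.0342),.047,1),"face_mill":((.6618,.1041),.048,2),"end_mill":((.6605,-.104),.047,3),"drill":((.659,-.0346),.046,4)}
def pick(n):
    (x,y),h,_=HD[n]; z=.072+h-.008
    if current_tcp_pos()[2]<.25: movel([*current_tcp_pos()[:2],.26],rate=.25)
    goto([x,y,.26],down(RY)); set_gripper(1.0)
    hit=movel([x,y,z],rate=.12,force_limit=15)
    set_gripper(0,force=40); print(n,"hit",hit,"gap mm",current_finger_gap()*93,"grip",current_grip_force(),"F",current_force().round(1))
    movel([x,y,z+.02],rate=.06); print("F lifting",current_force().round(1))
    movel([x,y,z+.165],rate=.2); print("lifted F",current_force().round(1),"gap",current_finger_gap()*93,current_t())
def place(n,d=(0,0)):
    _,h,k=HD[n]; x,y=np.array(PK[k])+d; z=.072+h-.008
    goto([x,y,z+.165],down(MY)); movel([x,y,z+.05],rate=.2); wait(.2)
    f0=current_force(); movel([x,y,z+.012],rate=.1,force_limit=6)
    hit=movel([x,y,z-.002],rate=.02,force_limit=6)
    print("hit",hit,"above seat mm",((current_tcp_pos()[2]-z)*1000).round(2),"dF",(current_force()-f0).round(1),current_t())
def release():
    set_gripper(1.0); p=current_tcp_pos(); movel([*p[:2],p[2]+.15],rate=.2); print("t",current_t())
E
python3 -c "
from job import *
pick('face_mill'); place('face_mill')"
```

```text
face_mill hit False gap mm 49.37595685502093 grip 39.999956488609314 F [ 2.2  0.7 -0. ]
F lifting [ 0.1  0.8 -7.2]
lifted F [-0.8  0.4 -6.6] gap 49.74884805822279 8.2667
hit True above seat mm 0.01 dF [-1.9 -0.1 11.4] 11.225
```

Seated at the exact height. I'll release it and do the probe the same way.

```bash
python3 -c "
from job import *
release(); pick('probe'); place('probe')"
```

```text
t 12.9917
probe hit False gap mm 39.430909496094394 grip 39.99970257282257 F [ 3.5  0.  -0. ]
F lifting [-0.8 -0.4 -5.5]
lifted F [-0.4 -0.1 -6.6] gap 39.649908123464414 17.725
hit True above seat mm -0.03 dF [ 1.9 -0.3  9.4] 20.7167
```

```bash
python3 -c "
from job import *
release(); pick('end_mill'); place('end_mill')"
```

```text
t 22.6083
end_mill hit False gap mm 32.89389728525474 grip 40.00007975671906 F [-0.4  0.2  0.7]
F lifting [-0.4  0.4 -6.6]
lifted F [-0.5  0.  -8.1] gap 32.96382922886932 27.7417
hit True above seat mm -0.09 dF [-0.6  1.1 11.9] 30.7
```

```bash
python3 -c "
from job import *
release(); pick('drill'); place('drill')"
```

```text
t 32.675
drill hit False gap mm 27.84333818143701 grip 39.984304904937744 F [ 2.7  0.7 -0.3]
F lifting [-0.3 -0.2 -5.7]
lifted F [-0.6 -0.3 -5.3] gap 27.552492708186993 37.5417
hit True above seat mm -0.08 dF [1.6 0.8 9.5] 40.4583
```

```bash
python3 -c "
from job import *
release(); movel([.6,-.09,.3],rate=.2); goto([.6,-.3,.3],down(0)); wait(.5)
a=cv2.resize(snapshot('top')[150:300,100:420,::-1],(800,375)); b=snapshot('scene')[130:300,110:310,::-1]
cv2.imwrite('pics/e.png',np.vstack([a,cv2.resize(b,(264,225)).repeat(1,0) if 0 else np.hstack([cv2.resize(b,(264,225)),np.zeros((225,536,3),np.uint8)])]))
"
```

```text
t 42.5
```

View pics/e.png

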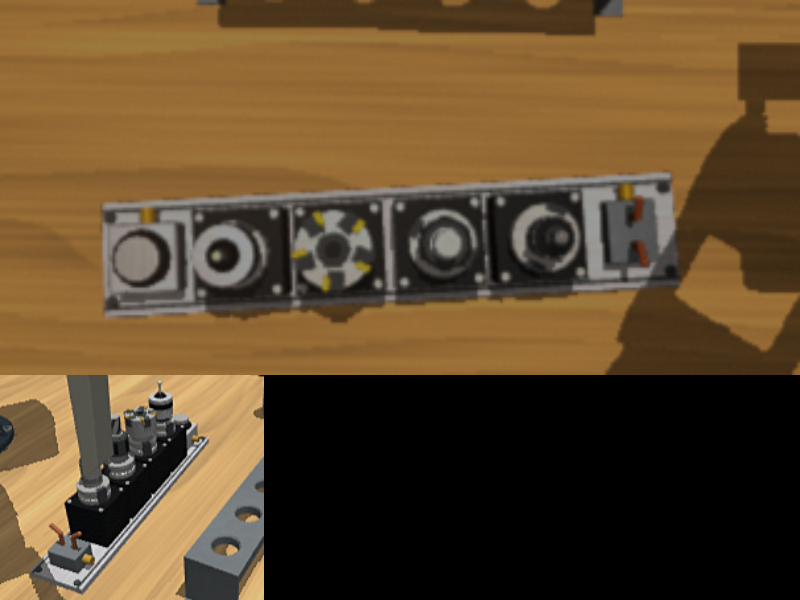

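The picture shows the setter (140,258), probe (225,255), face mill (333,248), end mill (445,243) and drill (550,238). All four are upright with flanges on their blocks, and the gripper is clear.

```bash
python3 -c "
from cell import *
print(job_done())"
```

```text
the job is handed in; nothing more can be done
None
```

All four holders were lowered into the magazine in the called order (probe, face mill, end mill, drill from the setter), each stopping within 0.1 mm of seat height and then released; the job was handed in at about 45 s of the 106 s allowed, and no verdict was returned.

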